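# Take the lock plate off the coolant valve and open it to the setting mark

### The arm

A 7-joint arm with a two-finger parallel gripper is mounted at the origin on a cart in front of the work surface, level with it; the furniture and walls round the work are solid. World frame = base frame: x ahead of the robot, y to its left, z up, the work surface at z = 0. Lengths are in m, angles in degrees, forces in N, time in s.
With the tool pointing down it reaches from about 0.4 to 0.85 m from the base axis. Payload 6.9 kg.
Tool frame: the origin (TCP) lies at the very end of the fingers, on their centre line; the grasp point (between the pads) lies 19 mm behind it; z points along the fingers, y is the direction in which the jaws open and shut (so a half turn about z gives the same grasp; the last joint's range is limited). The gripper opens to 85 mm and grips with 20 to 120 N. Pads are 22 mm wide; open, the fingers measure 114 mm over their backs; the gripper's body (76 mm by 85 mm) begins 54 mm behind the grasp point. The pads swing forward as they close: fully open they stand 13 mm farther back than shut.
Start: joints at [80.243, 29.078, -13.613, 85.955, 7.202, 65.827, -8.869], TCP at [0.17, -0.601, 0.231] pointing down, gripper open.
Joint ranges: [-176.47, 176.47], [-13.61, 117.27], [-81.72, 77.17], [0.22, 143.17], [-87.28, 267.28], [10, 112.55], [-165.47, 165.47]. Speed limits (degrees/s): [136.94, 136.94, 180, 180, 180, 180, 180].

### API

Orientations are given as [roll, pitch, yaw] about the fixed x, y, z axes, in that order (R = Rz(yaw) Ry(pitch) Rx(roll)).
In Python, from rig import monitor, eyes, ctrl, spotter gives the robot as it stands.
- The arm moves only by the tool apply_moves, never from a script. Its argument "commands" is a list of rows, each a list of 2 entries, a list of its own where there are three numbers: the shift along the tool's x, y, z in m, then the turn, a rotation vector about the tool's x, y, z in degrees. A call has 1 to 8 rows; each row shifts and turns the pose as measured when the row begins, along the tool's axes as they then stand; what a row does not reach is not made up. A row lasts 1/12 s, in which the tool goes at most 41.7 mm and 7.16 degrees, less where a joint would pass 70% of its speed; a pose out of reach is approached as far as the arm can. A call is refused whole if a number of a shift passes 0.0417 or a number of a turn 7.16, either way. A call with a gripper value outside its range is refused whole. "fingers" is the finger opening in m, from 0 to 0.0854, set as the call begins (left out, the last holds). The fingers move at their own pace and stop on an object; the grip force is fixed at half the most. Time passes only in rows, so rows that do not move let the fingers close. It gives the time, the measured TCP pose, the force and the opening at its end, in the units of the state.
- monitor.get_obs(): the state, without advancing time (a new reading comes with each control period).
- eyes.snapshot(name): name is "scene" or "top"; returns (picture, depth): 480x640x3 uint8, red, green, blue; 480x640 float32, m along the optical axis (not along the pixel's ray), 0 where there is no reading.
- eyes.camera_model(name): a dict with "fx", "fy", "cx", "cy" (pixels), "extrinsics" (4x4, takes a point from camera to world coordinates). Camera axes: x right, y up, looking along -z (the intrinsics and any distortion apply to the point x, -y, -z); pixel columns grow to the right and rows downward; lengths in m; the calibration is good to about 2 mm. A picture is of the moment at which its call begins. camera_model takes no time and is no camera call.
- ctrl.finish_job(): hands the job in, once; it reports no verdict.
Trained networks look in the newest picture that a camera, given by its name, has taken for a name from the list of things; names that differ only in an ending like _2 or _b are one class to them, and where a whole thing is asked for, a point or a joint stands for the part that bears it (a point fixed in the world has none). Each returns a list of dicts, best first, with "score" (0 to 1); they miss things now and then, are a little off and sometimes report something else, mostly with a low value. They report only what shows in the picture. A call takes as long as a camera call.
- spotter.outline_of(camera, name): "pixels" (480x640 bool, what is visible of it) and "extent" ([left, top, width, height] in pixels, round what is visible of it).
The state is a dict: "time_s": time; "joints": joint angles; "joint_vel": joint speeds; "tau": joint torques, N m; "position": TCP position; "orientation": TCP orientation; "force": force on the tool from outside, world axes, zero at the start; "torque": the same for the moment, N m; "finger_gap": finger opening in m.
Only numpy, scipy, OpenCV 4.12 (cv2) and the standard library are available. Lean on these libraries where they do the work, as an engineer would, in place of code of your own. Each camera call takes 0.05 s, during which the arm holds its last target. There are 200 camera calls.

### The job

The saw is back in service, so unlock its coolant valve: slide the red lock plate outward, away from the valve, until the stud heads stand in the wide ends of its keyhole slots, lift it off without forcing it and lay it, not dropped, flat on the floor of the grey tray, not on top of the wax stick. Then push the blue valve lever open until it points at the yellow setting mark on the quadrant, without swinging it past the mark, and leave it there. Do not shift or knock over the two bottles and the red-lidded pot standing round the valve.

Things in the scene. Friction and masses are not known exactly. Their poses are not given: they have to be found in the camera images.
- valve_stand: Coolant valve on a fixed L-shaped plywood board. Origin: on the vertical spindle axis, at bench height. Its +y is the direction of the closed lever and the way the lock plate slides off; -x is the fully open lever. Board 12 mm thick: x -98..36, y -40..121 mm, and on to y 213 mm for x -46..40. Valve and pipes stay below z 70 mm. Deck under the lock plate: x -44..44, y 103..207 mm, top z 58 mm.
- studs (a point): Midway between the two fixed steel studs, on the deck (z 58 mm), at y 166 mm of valve_stand; axes as valve_stand. The studs stand at x -25 and +25 mm: shank 8 mm diameter, dark head 18 mm diameter from 8 to 13 mm above the deck.
- quadrant (a point): Middle of the fixed level aluminium quadrant (quarter ring, radius 78 to 112 mm about the spindle, from +y round to -x of valve_stand), on its top, z 58 mm; black tick every 15 degrees.
- lever (a joint): Angle of the blue-sleeved valve lever: 0 closed (along +y of valve_stand), growing counterclockwise seen from above to 1.571 fully open (along -x of valve_stand, roughly towards the robot). Stiff: about 0.3 N m (4 N at 80 mm); stays where it is left. Starts closed (0 to 0.02).
- lever_grip (a point): Centre of the lever's blue sleeve 80 mm from the spindle axis, z 83 mm. The sleeve is 20 mm wide, 16 mm high (z 75 to 91 mm) and runs from 38 to 105 mm from the axis; 17 mm of air below it to the quadrant.
- lever_tip (a point): End of the lever's sleeve on its centre line, 105 mm from the spindle axis, z 83 mm. Its y axis points along the lever, outward.
- setting_mark: Yellow arrow saddle with steel thumbscrew on the quadrant's rim (97 to 131 mm from the spindle, top z 63 mm, below the lever's path); fixed, somewhere between 25 and 66 degrees of opening. Origin on the spindle axis at bench height; its y axis points from the spindle to the arrow. The lever is set when its centre line lies over this y axis.
- lock_plate: Loose red lock plate, 0.12 to 0.25 kg, 84 (x) by 80 (y) by 5 mm. Origin: centre of its underside. It lies on the deck, axes as valve_stand, origin at y 148 to 152 mm there, narrow slots under the stud heads, 3 mm play. Slid along +y to y 176 mm (within 4 mm) the heads stand in the wide ends and it lifts straight up; 10 mm further is the stop, where the heads catch again.
- wide_ends (a point): Midway between the centres of the wide ends of the lock plate's two keyhole slots (at plate x -25 and +25 mm), plate y -10 mm, on its underside. Wide end: 25 mm in x, plate y -24 to +4 mm; narrow part: 11 mm in x, plate y +4 to +23.5 mm. The plate is free when this point stands at point studs.
- fork (a point): Open end of the lock plate's fork, plate y -85 mm, 17 mm above the underside. Its two prongs (inner faces at plate x -14.5 and +14.5 mm, 5 mm thick, up to 30 mm above the underside) run along plate y from -85 to -28 mm and straddle the lever's end, so that it cannot turn.
- plate_knob (a point): Centre of the black round pull knob in the middle of the lock plate, 46 mm above its underside: 32 mm diameter, 30 to 62 mm above the underside, can be gripped from any side; neck 14 mm diameter.
- tray: Shallow open grey tray fixed to the bench, 150 mm (x) by 165 mm (y), rim 20 mm high, walls and floor 4 mm. Origin: centre of its underside. The lock plate goes in with its fork along the tray's y or -y, clear of the wax stick.
- wax_stick: Red-brown stick of wax, 14x110x12 mm, loose, lying in the tray along the tray's y axis near its -x wall (centre at tray x -55 to -61 mm). It leaves the tray's floor free from x -46 to +71 mm. Origin: centre of its underside, y axis along it.
- batten: Fixed wooden batten on the bench behind the tray, 20 x 370 x 24 mm, holding back the rubble heap, rising to 150 mm close behind it (boulders beyond). Origin: centre of its underside, y along it, x towards the heap.
- saw_front (a point): Point on the front edge of the fixed trim saw's table, close behind and left of the lock plate, on the table's top (z 124 mm); x away from the robot, y along the edge. The table covers x 0..250, y -134..187 mm, the body below it. Clear hood on the table: x 25..226, y -32..32 mm, top 80 mm above the table. Wood block at x 110, y -89 mm, 90 mm across, top 55 mm above the table.
- squeeze_bottle: White squeeze bottle with red nozzle, loose: body 62 mm diameter to 125 mm, neck 32 mm to 147 mm, nozzle 16 mm to 185 mm. Origin: centre of its foot.
- green_cap_bottle: White bottle with green cap, loose: 68 mm diameter to 160 mm, cap 34 mm diameter to 190 mm. Origin: centre of its foot.
- red_lid_pot: White pot with red lid, loose: 63 mm diameter, 95 mm high. Origin: centre of its foot.

How it is judged (in metres and radians):
On the way, in this order (a step that is already met when the one before it is completed fails the run):
1. the lock plate is lifted off its studs while the lever is still closed (z of lock_plate in the frame of valve_stand above 0.085 m and value of joint lever below 0.15 rad), for 0.1 s.
2. the lock plate lies flat on the tray's floor, released (horizontal distance between lock_plate and tray below 0.075 m and z of lock_plate in the frame of tray below 0.009 m and angle between lock_plate's own z axis and vertical below 0.07 rad and contact force between lock_plate and the fingers below 0.1 N and linear speed of lock_plate below 0.03 m/s and value of joint lever below 0.15 rad), for 0.2 s.
At the end, for the whole second after the job is handed in: the lock plate lies flat (within 4 degrees) on the floor of the tray, at rest and let go; the lever rests within 4 degrees of the yellow setting mark (horizontal distance between lock_plate and tray below 0.075 m and z of lock_plate in the frame of tray below 0.009 m and angle between lock_plate's own z axis and vertical below 0.07 rad and contact force between each of lock_plate, valve_stand and the fingers below 0.1 N and linear speed of lock_plate below 0.03 m/s and angle between the y axis of lever_tip and the y axis of setting_mark, either way round below 0.07 rad and velocity of joint lever between -0.02 and 0.02 rad/s); the robot touches nothing.
It fails at once if the lever was swung more than about 9 degrees past the setting mark (x of lever_tip in the frame of setting_mark below -0.0165 m).
It fails at once if the lock plate was forced against its studs or the valve (over 100 N) (contact force between lock_plate and valve_stand above 100 N).
It fails at once if the lock plate was dropped (over 0.6 m/s out of the fingers) (linear speed of lock_plate above 0.6 m/s and contact force between lock_plate and the fingers below 0.1 N).
It fails at once if a bottle or the pot was tipped or shifted by more than 40 mm (angle between any of squeeze_bottle, green_cap_bottle, red_lid_pot's own z axis and vertical above 0.3 rad or distance of any of squeeze_bottle, green_cap_bottle, red_lid_pot from where it was at the start of the episode above 0.04 m).
It also fails if it takes over 61 s, if anything falls off the work surface, if the arm or the gripper's body presses on something with over 40 N, if the wrist force passes 120 N, or if a joint passes its speed limit or range.

## Working session

There is one attempt and no reset: what is moved stays moved. The work goes in short steps, Python scripts to look and compute and a tool call to move; the robot and the scene stay as the last step left them, time stands still between calls to the robot, and variables do not carry over. Pictures are saved under pics/ and viewed, about 8 in all and at most 12, crops included, and the job is handed in when it is done.

Besides the shell and the picture viewer there is one more tool, called after ">>>" as name(argument=value, ...) on one line, values as JSON. apply_moves: Moves the arm, as the interface text tells. Its arguments: {"type":"object","properties":{"commands":{"type":"array","items":{"type":"array"}},"fingers":{"type":"number"}},"required":["commands"]}

```bash
ls; mkdir -p pics
python3 - <<'E'
from rig import monitor, eyes
import cv2,numpy as np
print(monitor.get_obs())
for n in("scene","top"):
    p,d=eyes.snapshot(n); cv2.imwrite(f"pics/{n}0.png",p[:,:,::-1]); np.save(f"{n}_d.npy",d); np.save(f"{n}_p.npy",p)
    m=eyes.camera_model(n); print(n,m)
E
```

```text
pics
{'time_s': 0.0, 'joints': array([ 80.2423917 ,  29.12738959, -13.60821855,  86.01081086,
         7.20008861,  65.82597551,  -8.86878219]), 'joint_vel': array([-0.03594133, -0.01090262,  0.15233912,  0.06757609,  0.05811475,
        0.00409863,  0.11034924]), 'tau': array([-1.94373033e-04, -6.20607376e+01, -2.18715034e+00, -2.49653631e+01,
        1.25827602e-02,  1.19947453e-02, -1.33262958e-06]), 'position': array([ 0.16998566, -0.60090107,  0.23039636]), 'orientation': array([-1.79894371e+02,  4.60916508e-04,  1.58025188e+01]), 'force': array([ 0.64607837, -0.0089839 , -0.17174302]), 'torque': array([ 0.00760317, -0.04767221, -0.00615943]), 'finger_gap': 0.08546960980907464}
scene {'fx': 500.97429280408454, 'fy': 500.97429280408454, 'cx': 309.8038112583911, 'cy': 238.39646416241905, 'extrinsics': array([[-0.99009922,  0.11988919, -0.07300771,  0.42622688],
       [-0.13994906, -0.80289397,  0.57946141,  0.89534549],
       [ 0.01085371,  0.58394165,  0.81172307,  1.30336396],
       [ 0.        ,  0.        ,  0.        ,  1.        ]])}
top {'fx': 600.7306749518955, 'fy': 600.7306749518955, 'cx': 327.42247183302396, 'cy': 235.95716605181315, 'extrinsics': array([[-0.017458  ,  0.99844805, -0.05288395,  0.45546391],
       [-0.99951918, -0.0187834 , -0.02466975,  0.00715062],
       [-0.0256248 ,  0.05242784,  0.99829589,  1.47648343],
       [ 0.        ,  0.        ,  0.        ,  1.        ]])}
```

View pics/scene0.png

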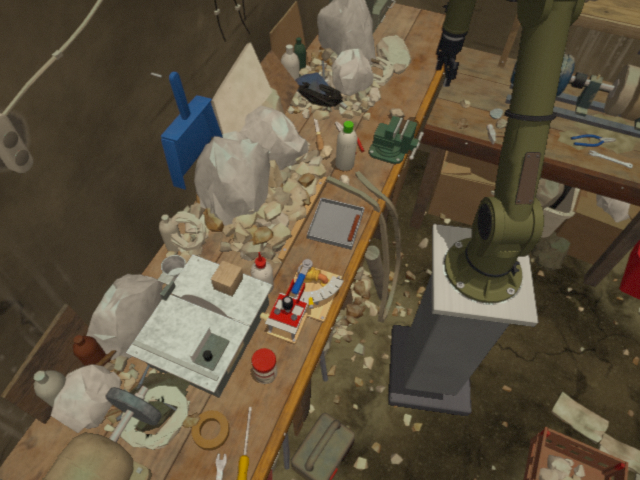

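View pics/top0.png

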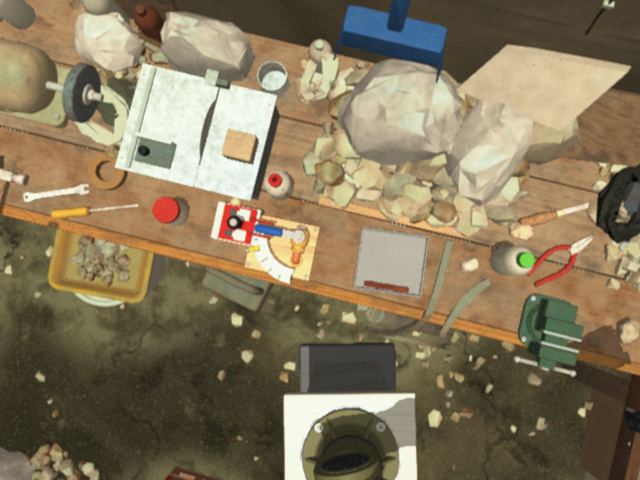

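The scene picture shows the red plate at about (290,312) and the tray at about (337,222). In the top picture the knob is at about (236,222), the lever at (268,230), the spindle near (297,236), the tray at (390,262) and the pot at (166,210). Next I'll measure with outlines and depth.

```bash
cat > h.py <<'E'
import numpy as np, cv2
from rig import monitor, eyes, ctrl, spotter
def cloud(cam,d):
    m=eyes.camera_model(cam); v,u=np.mgrid[0:480,0:640]
    c=np.stack([(u-m["cx"])/m["fx"]*d,-(v-m["cy"])/m["fy"]*d,-d],-1)
    E=m["extrinsics"]; return c@E[:3,:3].T+E[:3,3]
def atz(cam,uv,z):
    m=eyes.camera_model(cam);E=m["extrinsics"]; uv=np.atleast_2d(uv).astype(float)
    r=np.stack([(uv[:,0]-m["cx"])/m["fx"],-(uv[:,1]-m["cy"])/m["fy"],-np.ones(len(uv))],-1)@E[:3,:3].T
    return E[:3,3]+r*((z-E[2,3])/r[:,2])[:,None]
E
python3 - <<'E'
from h import *
np.set_printoptions(precision=4,suppress=True)
for cam in("top","scene"):
    p,d=eyes.snapshot(cam); P=cloud(cam,d); np.savez(f"{cam}.npz",p=p,d=d)
    ms={}
    for n in("valve_stand","lever","lock_plate","setting_mark","tray","wax_stick","squeeze_bottle","green_cap_bottle","red_lid_pot","quadrant","batten","saw_front"):
        try:r=spotter.outline_of(cam,n)
        except Exception as e: print(n,e);continue
        if not r: print(cam,n,"none");continue
        k=r[0]["pixels"]; ms[n]=k; q=P[k&(d>0)]
        rc=cv2.minAreaRect((q[:,:2]*1000).astype(np.float32))
        print(cam,n,round(r[0]["score"],2),r[0]["extent"],len(q),"med",np.median(q,0),"z5/95",np.percentile(q[:,2],[5,95]),"rect",np.round(rc[0],1),np.round(rc[1],1),round(rc[2],1))
    np.savez(f"{cam}_m.npz",**ms)
p=np.load("top.npz")["p"]; cv2.imwrite("pics/topc.png",cv2.resize(p[185:300,195:345],None,fx=5,fy=5,interpolation=cv2.INTER_CUBIC)[:,:,::-1])
p=np.load("scene.npz")["p"]; cv2.imwrite("pics/scc.png",cv2.resize(p[240:350,250:355],None,fx=5,fy=5,interpolation=cv2.INTER_CUBIC)[:,:,::-1])
E
```

```text
top valve_stand 0.78 [209.5, 198.3, 111.1, 84.4] 4238 med [0.5176 0.1611 0.0477] z5/95 [0.0061 0.0882] rect [514.2 198.5] [249.4 153.9] 76.1
top lever 0.71 [255.9, 224.5, 47.3, 18.1] 411 med [0.5405 0.1472 0.0875] z5/95 [0.0799 0.0932] rect [539.3 153.1] [116.7  27.2] 80.1
top lock_plate 0.91 [219.9, 203.3, 52.1, 41.6] 967 med [0.5634 0.2456 0.063 ] z5/95 [0.0564 0.1187] rect [562.2 233.2] [126.   91.2] 76.2
top setting_mark none
top tray 0.91 [351.9, 225.5, 79.1, 73.0] 3948 med [ 0.4732 -0.1115  0.0033] z5/95 [-0.0025  0.0189] rect [ 468.5 -109.5] [167.7 152.6] 81.4
top wax_stick 0.82 [365.5, 280.1, 42.9, 13.0] 212 med [ 0.4093 -0.0847  0.0146] z5/95 [0.0088 0.0199] rect [410.1 -95.4] [105.8  15.5] 81.5
top squeeze_bottle none
top green_cap_bottle 0.91 [487.5, 246.9, 47.4, 29.8] 1101 med [ 0.4659 -0.3676  0.1413] z5/95 [0.0284 0.1901] rect [ 456.7 -391.3] [93.4 68.8] 40.8
top red_lid_pot 0.63 [155.1, 195.4, 34.0, 32.0] 800 med [0.5964 0.4088 0.0919] z5/95 [0.0189 0.0978] rect [607.8 420.2] [80.8 63.1] 15.1
top quadrant 0.57 [211.8, 203.0, 106.7, 78.6] 4150 med [0.5179 0.1627 0.0487]
[... 1207 characters left out ...]
een_cap_bottle 0.97 [335.9, 120.5, 19.3, 50.4] 800 med [ 0.4674 -0.3567  0.1048] z5/95 [0.0128 0.1845] rect [ 491.2 -446.6] [ 65.7 219.9] 18.2
scene red_lid_pot 0.82 [253.8, 350.3, 21.9, 33.6] 692 med [0.5954 0.4355 0.0911] z5/95 [0.0172 0.0968] rect [598.5 424.5] [61.1 58.2] 50.1
scene quadrant 0.81 [268.5, 256.2, 71.5, 87.0] 2573 med [0.5203 0.1992 0.0434] z5/95 [0.0053 0.0863] rect [521.7 200.4] [268.4 154.4] 74.0
scene batten 0.73 [280.2, 176.6, 45.2, 86.1] 545 med [ 0.5842 -0.07    0.0198] z5/95 [0.0041 0.0254] rect [ 577.7 -108.5] [368.6  21.3] 75.9
scene saw_front 0.43 [290.4, 260.4, 21.4, 33.6] 300 med [0.5427 0.1595 0.0852] z5/95 [0.0455 0.0926] rect [551.5 155.5] [119.   43.4] 74.4
```

View pics/topc.png

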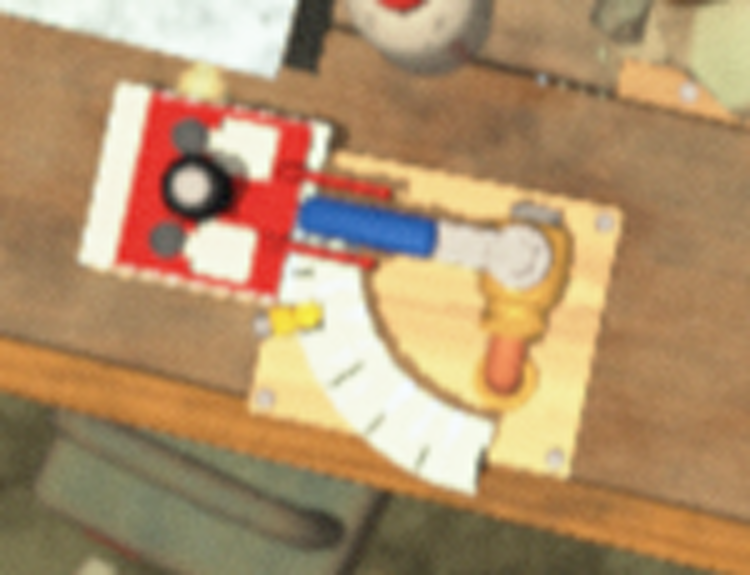

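View pics/scc.png

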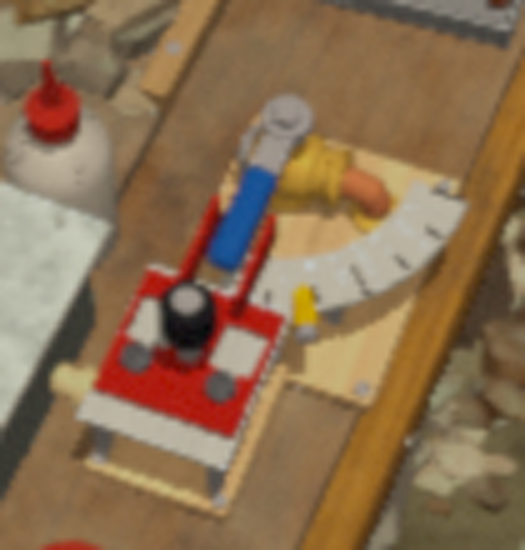

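The top crop (5x, offset 195,185) shows the knob at about (192,185), the stud heads at (190,134) and (167,240), and the spindle hub at about (515,255). The yellow mark is at (297,318) with its thumbscrew at (262,325). Board corners are at (622,210), (570,475) and (250,408). I'll convert these and fit the stand pose.

Run:
```python
from h import *
from scipy.optimize import least_squares
np.set_printoptions(precision=4,suppress=True)
O={"top":(195,185),"scene":(250,240)}
def px(cam,c): return np.array(c)/5.+O[cam]-0.4
# (cam, crop px, stand xyz m)
L=[("top",(622,210),(.036,-.040,.012)),("top",(570,475),(-.098,-.040,.012)),("top",(250,408),(-.098,.121,.012)),
("top",(118,82),(.044,.207,.058)),("top",(80,262),(-.044,.207,.058)),("top",(190,134),(.025,.166,.071)),("top",(167,240),(-.025,.166,.071)),
("scene",(138,357),(.025,.166,.071)),("scene",(220,387),(-.025,.166,.071)),("scene",(80,405),(.044,.207,.058)),("scene",(225,462),(-.044,.207,.058)),("scene",(366,405),(-.098,.121,.012)),
("top",(304,272),(-.095*np.sin(.262)*0-.0,.0,-1)),]
L=[l for l in L if l[2][2]>0]
W=np.array([atz(c,px(c,u),s[2])[0,:2] for c,u,s in L]); S=np.array([s[:2] for _,_,s in L])
def f(p): c,s=np.cos(p[2]),np.sin(p[2]); return (S@np.array([[c,s],[-s,c]])+p[:2]-W).ravel()
r=least_squares(f,[.53,.1,-.24],loss="soft_l1",f_scale=.003)
print("stand",r.x,np.degrees(r.x[2])); print(np.round(f(r.x).reshape(-1,2)*1000,1).tolist())
c,s=np.cos(r.x[2]),np.sin(r.x[2]); R=np.array([[c,-s],[s,c]])
toS=lambda w:(np.atleast_2d(w)[:,:2]-r.x[:2])@R
for cam,u,z in[("top",(515,255),.092),("scene",(288,115),.092),("top",(192,185),.120),("scene",(188,297),.120),("top",(297,318),.062),("top",(262,325),.063),("scene",(304,305),.062),("scene",(308,333),.063)]:
    w=atz(cam,px(cam,u),z); t=toS(w)[0]; print(cam,u,w[0],"stand",t,"ang",np.degrees(np.arctan2(-t[0],t[1])),"r",np.hypot(*t))
for cam in("top","scene"):
    z=np.load(f"{cam}.npz"); p=z["p"]; d=z["d"]; m=np.load(f"{cam}_m.npz"); P=cloud(cam,d)
    hsv=cv2.cvtColor(p,cv2.COLOR_RGB2HSV)
    a=toS(P.reshape(-1,3)).reshape(480,640,2); rr=np.hypot(a[...,0],a[...,1]); an=np.degrees(np.arctan2(-a[...,0],a[...,1]))
    near=(rr<.14)&(an>15)&(an<75)&(P[...,2]>.04)&(P[...,2]<.075)
    y=near&(hsv[...,0]>22)&(hsv[...,0]<34)&(hsv[...,1]>170)&(hsv[...,2]>150)&(rr>.09)
    print(cam,"yellow",y.sum(),np.median(an[y]),an[y].mean(),np.percentile(rr[y],[5,95]),"uv",np.argwhere(y).mean(0)[::-1])
    # yellow at z .062
    uv=np.argwhere(y)[:,::-1]; t=toS(atz(cam,uv,.061)); print("  at z61",np.degrees(np.arctan2(-t[:,0],t[:,1])).mean(), t.mean(0))
    b=(hsv[...,0]>100)&(hsv[...,0]<125)&(hsv[...,1]>120)&m["lever"]
    q=toS(atz(cam,np.argwhere(b)[:,::-1],.091)).astype(np.float32)*1000; print(cam,"lever blue",cv2.minAreaRect(q))
    k=(P[...,2]>.112)&(P[...,2]<.13)&m["lock_plate"]; q=P[k]; print(cam,"knob",k.sum(),q.mean(0),toS(q).mean(0))
    q=P[m["tray"]&(P[...,2]>.012)&(P[...,2]<.026)]; rc=cv2.minAreaRect((q[:,:2]*1000).astype(np.float32)); print("tray rim",rc)
    q=P[m["wax_stick"]&(P[...,2]>.008)]; print("wax",q.mean(0))
    if "squeeze_bottle" in m: q=P[m["squeeze_bottle"]&(P[...,2]>.13)]; print("sq",q.mean(0))
P=cloud("top",np.load("top.npz")["d"])
q=P[(P[...,2]>.116)&(P[...,2]<.13)&(P[...,1]>.2)&(P[...,1]<.45)&(P[...,0]>.55)]; t=toS(q); print("saw min x stand",len(q),[ (round(float(a),3),np.round(t[(t[:,1]>a)&(t[:,1]<a+.02),0].min(),4) if ((t[:,1]>a)&(t[:,1]<a+.02)).any() else None) for a in np.arange(.08,.34,.02)], "ymin",np.percentile(t[t[:,0]>.1,1],1))
```

```text
stand [ 0.5311  0.1094 -0.2231] -12.784854606681144
[[1.0, -1.1], [-0.9, 1.1], [-0.6, 2.0], [0.9, 0.4], [0.6, 1.0], [0.1, 1.2], [1.2, 1.0], [1.0, -5.9], [-0.4, -6.3], [0.7, 3.0], [-1.3, 0.5], [-3.3, -3.8]]
top (515, 255) [0.5309 0.1103 0.092 ] stand [-0.0003  0.0008] ang 21.889248599398446 r 0.0008966755990696161
scene (288, 115) [0.5306 0.1167 0.092 ] stand [-0.0021  0.007 ] ang 16.647264817407972 r 0.007288450311927255
top (192, 185) [0.564  0.2548 0.12  ] stand [-0.      0.1491] ang 0.008469561111117992 r 0.14912417623719032
scene (188, 297) [0.5645 0.2573 0.12  ] stand [-0.0001  0.1516] ang 0.03826903609109665 r 0.1516191156874083
top (297, 318) [0.5047 0.2162 0.062 ] stand [-0.0494  0.0983] ang 26.665851091392785 r 0.10997129621656902
top (262, 325) [0.5016 0.2327 0.063 ] stand [-0.056   0.1137] ang 26.21237849745768 r 0.1267023751148981
scene (304, 305) [0.5062 0.2216 0.062 ] stand [-0.0491  0.1039] ang 25.30410360515709 r 0.11487368907244502
scene (308, 333) [0.5015 0.2392 0.063 ] stand [-0.0576  0.12  ] ang 25.638951590352843 r 0.1331286535951684
top yellow 27 26.544161057317
[... 590 characters left out ...]
637, 79.74494171142578), (64.16361999511719, 17.949142456054688), 88.39891052246094)
scene knob 88 [0.5655 0.2617 0.1174] [-0.0001  0.1561]
tray rim ((469.6325988769531, -104.93209075927734), (172.27999877929688, 150.520751953125), 81.36458587646484)
wax [ 0.412  -0.0795  0.0138]
sq [0.6497 0.1847 0.1763]
saw min x stand 10657 [(0.08, None), (0.1, np.float64(0.105)), (0.12, np.float64(-0.0107)), (0.14, np.float64(-0.0134)), (0.16, np.float64(-0.0058)), (0.18, np.float64(0.058)), (0.2, np.float64(0.0596)), (0.22, np.float64(0.0602)), (0.24, np.float64(0.0612)), (0.26, np.float64(0.0618)), (0.28, np.float64(0.0623)), (0.3, np.float64(0.063)), (0.32, np.float64(0.064))] ymin 0.12990523985031616
```

Results:
- **Stand:** origin at (0.531, 0.109), yaw -12.8°.
- **Knob:** (0.564, 0.255). In the stand frame its y is 0.149, which matches the plate's expected 0.148 to 0.152.
- **Tray:** centre (0.469, -0.110), yaw -9°. The rim rectangle comes out at 165x150, which matches.
- **Setting mark:** about 26.3°.

I'll set out now, rising and turning the jaws along the stand's y axis.

>>> apply_moves(commands=[[[0.023, -0.027, -0.015], [0, 0, 3.6]], [[0.0216, -0.029, -0.015], [0, 0, 3.6]], [[0.02, -0.03, -0.015], [0, 0, 3.6]], [[0.018, -0.031, -0.015], [0, 0, 3.6]], [[0.016, -0.0323, -0.015], [0, 0, 3.6]], [[0.014, -0.033, -0.015], [0, 0, 3.6]], [[0.012, -0.034, -0.015], [0, 0, 3.6]], [[0.01, -0.035, -0.015], [0, 0, 3.6]]], fingers=0.065)

```text
time_s: 2.07
position: [0.2924, -0.3373, 0.3501]
orientation: [-179.8, 0.3, -15.0]
force: [1.6, -0.4, -0.1]
finger_gap: 0.065
```

>>> apply_moves(commands=[[[0.0083, -0.0395, 0.003], [0, 0, -1.1]], [[0.0083, -0.0395, 0.003], [0, 0, -1.1]], [[0.0083, -0.0395, 0.003], [0, 0, 0]], [[0.0083, -0.0395, 0.003], [0, 0, 0]], [[0.0083, -0.0395, 0.003], [0, 0, 0]], [[0.0083, -0.0395, 0.003], [0, 0, 0]], [[0.0083, -0.0395, 0.003], [0, 0, 0]], [[0.0083, -0.0395, 0.003], [0, 0, 0]]])

```text
time_s: 2.73
position: [0.4337, -0.0361, 0.3331]
orientation: [179.7, -0.6, -13.2]
force: [1.4, -1.4, 0.3]
finger_gap: 0.0649
```

```bash
cat > to.py <<'E'
# usage: to.py x y z yaw -> remaining shift/turn in tool axes
import sys; from h import *
from scipy.spatial.transform import Rotation as T
o=monitor.get_obs(); R=T.from_euler("xyz",o["orientation"],degrees=True)
t=np.array([float(v) for v in sys.argv[1:4]]); Rt=T.from_euler("xyz",[180,0,float(sys.argv[4])],degrees=True)
np.set_printoptions(precision=4,suppress=True)
print("t",o["time_s"],"pos",o["position"],"rpy",o["orientation"],"j7",o["joints"].round(1),"F",o["force"].round(1),"gap",o["finger_gap"])
print("shift",R.inv().apply(t-o["position"]),"turn",(R.inv()*Rt).as_rotvec(degrees=True))
E
python3 to.py .564 .255 .2 -12.8
```

```text
t 2.7333 pos [ 0.4337 -0.0361  0.3331] rpy [179.7321  -0.6051 -13.1854] j7 [  28.4    8.1  -31.8  101.9    4.9   70.8 -107.9] F [ 1.4 -1.4  0.3] gap 0.06487040678926244
shift [ 0.0591 -0.3137  0.1323] turn [ 0.2699 -0.6042 -0.3868]
```

>>> apply_moves(commands=[[[0.0075, -0.039, 0.01], [0, -0.6, -0.4]], [[0.0075, -0.039, 0.01], [0, 0, 0]], [[0.0075, -0.039, 0.01], [0, 0, 0]], [[0.0075, -0.039, 0.01], [0, 0, 0]], [[0.0075, -0.039, 0.01], [0, 0, 0]], [[0.0075, -0.039, 0.01], [0, 0, 0]], [[0.0075, -0.039, 0.01], [0, 0, 0]], [[0.0075, -0.038, 0.01], [0, 0, 0]]])

```text
time_s: 3.4
position: [0.5639, 0.2606, 0.2538]
orientation: [179.8, -0.5, -13.0]
force: [0.8, -0.1, -0.1]
finger_gap: 0.0648
```

>>> apply_moves(commands=[[[0, 0, 0], [0, 0, 0]]])

```text
time_s: 3.48
position: [0.5634, 0.2684, 0.2507]
orientation: [179.9, -0.3, -12.6]
force: [-0.9, -0.5, -0.5]
finger_gap: 0.0652
```

```bash
python3 to.py .564 .255 .15 -12.8
python3 - <<'E'
from h import *
p,d=eyes.snapshot("scene"); cv2.imwrite("pics/s1.png",cv2.resize(p[200:360,200:400],None,fx=3.75,fy=3.75,interpolation=cv2.INTER_CUBIC)[:,:,::-1])
E
```

```text
t 3.4833 pos [0.5634 0.2684 0.2507] rpy [179.9475  -0.2657 -12.5991] j7 [  -7.    30.7  -35.3   84.3   18.4   70.7 -147.2] F [-0.9 -0.5 -0.5] gap 0.0652078453798626
shift [0.0031 0.0128 0.1007] turn [ 0.052  -0.2658  0.2007]
```

View pics/s1.png

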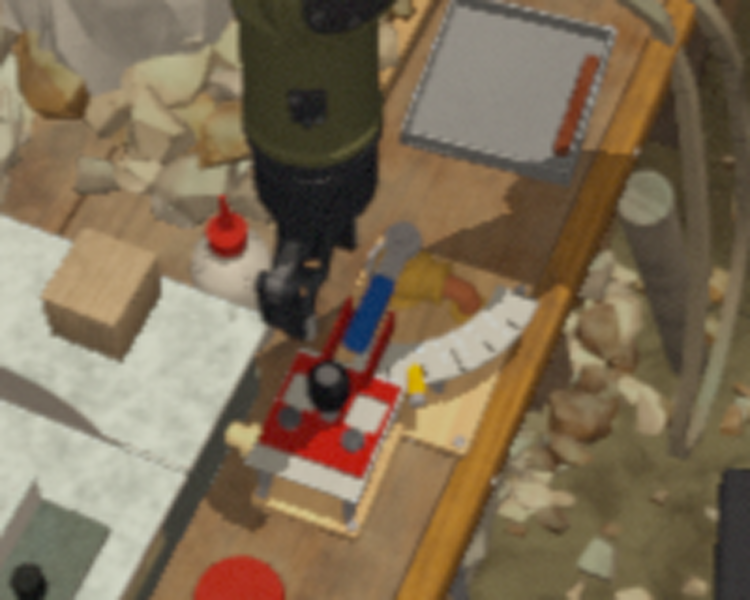

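The picture shows the gripper hanging over the plate and clear of the bottle. The knob is free at about (327,385) in the crop. I'll align and descend.

>>> apply_moves(commands=[[[0.003, 0.0125, 0.02], [0, -0.3, 0.2]], [[0, 0, 0.02], [0, 0, 0]], [[0, 0, 0.02], [0, 0, 0]], [[0, 0, 0.02], [0, 0, 0]], [[0, 0, 0], [0, 0, 0]], [[0, 0, 0], [0, 0, 0]]])

```text
time_s: 4.03
position: [0.5643, 0.2488, 0.1711]
orientation: [179.8, -0.2, -13.0]
force: [0.2, 0.4, 0.5]
finger_gap: 0.065
```

```bash
python3 to.py .564 .255 .088 -12.8
```

```text
t 4.0333 pos [0.5643 0.2488 0.1711] rpy [179.7855  -0.2096 -12.978 ] j7 [  -6.    33.8  -33.7   92.1   21.1   60.5 -148.7] F [0.2 0.4 0.5] gap 0.06502751819926869
shift [-0.002  -0.0063  0.0831] turn [ 0.2148 -0.2092 -0.1784]
```

>>> apply_moves(commands=[[[-0.002, -0.006, 0.015], [0.2, -0.2, -0.2]], [[0, 0, 0.015], [0, 0, 0]], [[0, 0, 0.015], [0, 0, 0]], [[0, 0, 0.015], [0, 0, 0]], [[0, 0, 0.012], [0, 0, 0]], [[0, 0, 0.005], [0, 0, 0]], [[0, 0, 0], [0, 0, 0]]])

```text
time_s: 4.62
position: [0.57, 0.2531, 0.1028]
orientation: [-179.6, -0.8, -13.2]
force: [0.7, 0.6, 0.4]
finger_gap: 0.0647
```

```bash
python3 to.py .564 .255 .088 -12.8;  python3 - <<'E'
from h import *
p,d=eyes.snapshot("scene"); cv2.imwrite("pics/s2.png",cv2.resize(p[260:350,230:350],None,fx=6,fy=6,interpolation=cv2.INTER_CUBIC)[:,:,::-1])
E
```

```text
t 4.6167 pos [0.57   0.2531 0.1028] rpy [-179.6402   -0.777   -13.1538] j7 [  -7.4   37.9  -31.5   96.3   24.5   51.9 -151.8] F [0.7 0.6 0.4] gap 0.06474342048141242
shift [-0.0065 -0.0004  0.0147] turn [-0.3574 -0.7781 -0.3514]
```

View pics/s2.png

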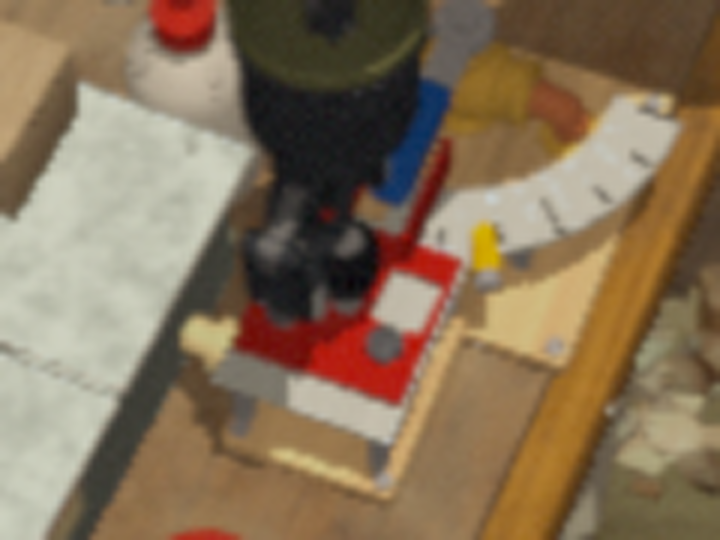

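The picture shows the outer finger with its tip at about (285,315) and the knob just right of it at about (350,260). This may be a few mm off in x, so I'll check it with depth.

Run:
```python
from h import *
np.set_printoptions(precision=4,suppress=True)
p,d=eyes.snapshot("scene"); P=cloud("scene",d)
th=-.2231;c,s=np.cos(th),np.sin(th); R=np.array([[c,-s],[s,c]])
a=(P[...,:2]-[.5311,.1094])@R
g=p.max(-1)<80
for z0 in np.arange(.09,.17,.01):
    k=g&(P[...,2]>z0)&(P[...,2]<z0+.01)&(abs(a[...,0])<.06)&(a[...,1]>.1)&(a[...,1]<.23)
    q=a[k]
    if len(q): 
        o=q[q[:,1]>.172]; print(round(z0,2),len(q),"all",q.min(0),q.max(0),"outer",len(o), o.mean(0) if len(o) else "", (o[:,0].min(),o[:,0].max()) if len(o) else "")
print(monitor.get_obs()["position"])
```

```text
0.09 11 all [-0.0149  0.1536] [0.0033 0.169 ] outer 0  
0.1 18 all [-0.0147  0.1153] [0.0146 0.1712] outer 0  
0.11 61 all [-0.015   0.1132] [0.0143 0.1945] outer 2 [0.0021 0.1931] (np.float64(0.0011805571451495582), np.float64(0.0029511101680826366))
0.12 13 all [-0.0072  0.1155] [0.0024 0.195 ] outer 3 [0.0012 0.1932] (np.float64(0.0003312070176207813), np.float64(0.0024253604954364493))
0.13 4 all [-0.0046  0.1135] [0.0008 0.1912] outer 2 [-0.0013  0.1891] (np.float64(-0.0033741756153178107), np.float64(0.0007665277799404538))
0.14 3 all [-0.0046  0.1928] [-0.0003  0.1958] outer 3 [-0.002   0.1941] (np.float64(-0.00461330069462658), np.float64(-0.0002540497395555384))
0.15 12 all [-0.0063  0.1821] [0.0066 0.2143] outer 12 [-0.0019  0.1953] (np.float64(-0.006326439277635844), np.float64(0.006613032746957383))
0.16 32 all [-0.01    0.1717] [0.0172 0.216 ] outer 31 [0.0038 0.2065] (np.float64(-0.010024974513328625), np.float64(0.01724838573512008))
0.17 49 all [-0.0105  0.1728] [0.0225 0.2167] outer 49 [0.0012 0.1894] (np.float64(-0.010478974013834973), np.float64(0.022486952366049844))
[0.5703 0.2535 0.1037]
```

Finger depth agrees with the pose to within a few mm. I'll correct, lower and close.

>>> apply_moves(commands=[[[-0.006, 0, 0.008], [-0.3, -0.7, -0.3]], [[0, 0, 0.006], [0, 0, 0]], [[0, 0, 0], [0, 0, 0]]])

```text
time_s: 4.97
position: [0.5653, 0.2558, 0.091]
orientation: [-179.8, -0.2, -12.8]
force: [-0.2, 0.6, -1.0]
finger_gap: 0.065
```

```bash
python3 to.py .564 .255 .088 -12.8
```

```text
t 4.9667 pos [0.5653 0.2558 0.091 ] rpy [-179.78     -0.2462  -12.8404] j7 [  -7.8   38.7  -31.3   97.    24.8   51.  -152.2] F [-0.2  0.6 -1. ] gap 0.06500185214084073
shift [-0.0011  0.0011  0.003 ] turn [-0.2199 -0.2463 -0.0399]
```

>>> apply_moves(commands=[[[0, 0, 0.001], [0, 0, 0]], [[0, 0, 0], [0, 0, 0]], [[0, 0, 0], [0, 0, 0]], [[0, 0, 0], [0, 0, 0]], [[0, 0, 0], [0, 0, 0]], [[0, 0, 0], [0, 0, 0]]], fingers=0.02)

```text
time_s: 5.47
position: [0.5653, 0.2563, 0.0903]
orientation: [-179.8, -0.2, -12.8]
force: [0.3, -0.1, -0.4]
finger_gap: 0.0298
```

```bash
python3 to.py .564 .255 .088 -12.8
```

```text
t 5.4667 pos [0.5653 0.2563 0.0903] rpy [-179.7561   -0.2483  -12.8073] j7 [  -7.9   38.8  -31.3   97.    24.8   50.9 -152.2] F [ 0.3 -0.1 -0.4] gap 0.02977326477717625
shift [-0.0009  0.0016  0.0023] turn [-0.2438 -0.2483 -0.0068]
```

Gripped, with the gap at 29.8 mm. Now I'll slide outward (tool -y) about 25 mm, slowly.

>>> apply_moves(commands=[[[0, -0.003, 0], [0, 0, 0]], [[0, -0.004, 0], [0, 0, 0]], [[0, -0.004, 0], [0, 0, 0]], [[0, -0.004, 0], [0, 0, 0]], [[0, -0.004, 0], [0, 0, 0]], [[0, -0.003, 0], [0, 0, 0]], [[0, 0, 0], [0, 0, 0]]])

```text
time_s: 6.05
position: [0.5708, 0.2785, 0.0903]
orientation: [-179.9, -0.3, -12.9]
force: [-0.0, -1.2, 1.8]
finger_gap: 0.0299
```

```bash
python3 to.py .5708 .2808 .0903 -12.8
```

```text
t 6.05 pos [0.5708 0.2785 0.0903] rpy [-179.9007   -0.255   -12.8752] j7 [ -10.    39.8  -31.1   94.5   24.8   52.4 -153.4] F [-0.  -1.2  1.8] gap 0.029923158359882653
shift [-0.0005 -0.0023  0.    ] turn [-0.0991 -0.2551 -0.075 ]
```

>>> apply_moves(commands=[[[0, -0.0025, 0], [0, 0, 0]], [[0, 0, 0], [0, 0, 0]]])

```text
time_s: 6.22
position: [0.5713, 0.2811, 0.0904]
orientation: [-179.9, -0.3, -12.9]
force: [-0.2, 0.1, -1.1]
finger_gap: 0.0301
```

```bash
python3 to.py .5708 .2808 .0903 -12.8;  python3 - <<'E'
from h import *
p,d=eyes.snapshot("scene"); a=cv2.resize(p[280:345,255:325],None,fx=6,fy=6,interpolation=cv2.INTER_CUBIC)
p,d=eyes.snapshot("top"); b=cv2.resize(p[195:260,210:270],None,fx=6,fy=6,interpolation=cv2.INTER_CUBIC)
cv2.imwrite("pics/s3.png",np.hstack([a,b])[:,:,::-1])
E
```

```text
t 6.2167 pos [0.5713 0.2811 0.0904] rpy [-179.9381   -0.2531  -12.8529] j7 [ -10.3   40.   -31.    94.2   24.8   52.6 -153.5] F [-0.2  0.1 -1.1] gap 0.03008106054426689
shift [-0.0004  0.0004  0.0001] turn [-0.0618 -0.2531 -0.0527]
```

View pics/s3.png

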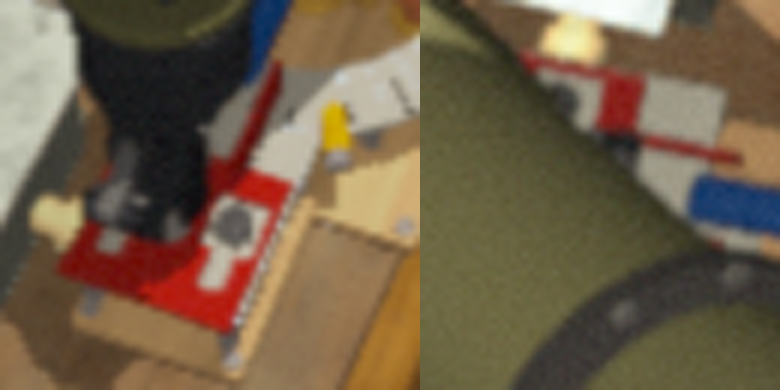

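The visible stud head, at about (235,225) left, stands centred in the wide end. I'll lift gently.

>>> apply_moves(commands=[[[0, 0, -0.003], [0, 0, 0]], [[0, 0, -0.004], [0, 0, 0]], [[0, 0, -0.004], [0, 0, 0]], [[0, 0, 0], [0, 0, 0]]])

```text
time_s: 6.65
position: [0.5707, 0.2812, 0.1017]
orientation: [-179.9, -0.2, -12.8]
force: [0.0, 0.2, -1.5]
finger_gap: 0.0296
```

```bash
python3 to.py .5712 .281 .16 -12.8
```

```text
t 6.65 pos [0.5707 0.2812 0.1017] rpy [-179.9141   -0.1757  -12.8412] j7 [ -10.    39.2  -31.5   93.6   24.2   53.8 -153. ] F [ 0.   0.2 -1.5] gap 0.029625379311960846
shift [ 0.0007 -0.     -0.0583] turn [-0.0859 -0.1758 -0.041 ]
```

Free: the wrist carries only about 1.5 N. I'll raise it, then go to the tray at target (0.484, -0.090), yaw -9°.

>>> apply_moves(commands=[[[0, 0, -0.008], [0, 0, 0]], [[0, 0, -0.015], [0, 0, 0]], [[0, 0, -0.015], [0, 0, 0]], [[0, 0, -0.015], [0, 0, 0]], [[0, 0, -0.015], [0, 0, 0]], [[0, 0, -0.015], [0, 0, 0]], [[0, 0, -0.008], [0, 0, 0]], [[0, 0, 0], [0, 0, 0]]])

```text
time_s: 7.32
position: [0.5698, 0.2803, 0.1999]
orientation: [-179.9, -0.1, -12.8]
force: [-0.7, 1.1, -1.7]
finger_gap: 0.0298
```

```bash
python3 to.py .484 -.090 .2 -9
```

```text
t 7.3167 pos [0.5698 0.2803 0.1999] rpy [-179.9313   -0.1378  -12.8477] j7 [  -8.6   33.8  -34.    87.    20.1   65.2 -149.4] F [-0.7  1.1 -1.7] gap 0.029840191677997743
shift [-0.0013  0.3802 -0.0005] turn [-0.064  -0.14   -3.8476]
```

>>> apply_moves(commands=[[[0, 0.01, -0.003], [0, 0, 0]], [[0, 0.02, -0.003], [0, 0, -0.5]], [[0, 0.026, 0], [0, 0, -0.5]], [[0, 0.028, 0], [0, 0, -0.5]], [[0, 0.028, 0], [0, 0, -0.5]], [[0, 0.028, 0], [0, 0, -0.5]], [[0, 0.028, 0], [0, 0, -0.5]], [[0, 0.028, 0], [0, 0, -0.5]]])

```text
time_s: 7.98
position: [0.5251, 0.0833, 0.2012]
orientation: [-179.9, 0.3, -8.6]
force: [0.0, -0.9, -1.7]
finger_gap: 0.0299
```

>>> apply_moves(commands=[[[0, 0.028, 0], [0, 0, -0.3]], [[0, 0.028, 0], [0, 0, 0]], [[0, 0.028, 0], [0, 0, 0]], [[0, 0.028, 0], [0, 0, 0]], [[0, 0.026, 0], [0, 0, 0]], [[0, 0.02, 0], [0, 0, 0]], [[0, 0.01, 0], [0, 0, 0]], [[0, 0, 0], [0, 0, 0]]])

```text
time_s: 8.65
position: [0.4882, -0.1046, 0.1956]
orientation: [179.6, 1.0, -9.1]
force: [0.4, 0.4, -2.0]
finger_gap: 0.0301
```

```bash
python3 to.py .484 -.090 .1 -9
```

```text
t 8.65 pos [ 0.4882 -0.1046  0.1956] rpy [179.6256   0.9756  -9.0615] j7 [  34.4   23.1  -35.9  106.6   16.3   56.5 -107.8] F [ 0.4  0.4 -2. ] gap 0.030130490756724075
shift [-0.0049 -0.0144  0.0956] turn [ 0.3738  0.9758 -0.0583]
```

>>> apply_moves(commands=[[[-0.003, -0.01, 0.01], [0.3, 0.9, 0]], [[-0.002, -0.004, 0.02], [0, 0, 0]], [[0, 0, 0.02], [0, 0, 0]], [[0, 0, 0.02], [0, 0, 0]], [[0, 0, 0.02], [0, 0, 0]], [[0, 0, 0.01], [0, 0, 0]], [[0, 0, 0], [0, 0, 0]]])

```text
time_s: 9.23
position: [0.4854, -0.0816, 0.0922]
orientation: [-179.7, -0.1, -8.8]
force: [-0.1, -0.4, -1.4]
finger_gap: 0.0301
```

```bash
python3 to.py .484 -.090 .06 -9;  python3 - <<'E'
from h import *
p,d=eyes.snapshot("scene"); a=cv2.resize(p[180:270,280:390],None,fx=6,fy=6,interpolation=cv2.INTER_CUBIC)
cv2.imwrite("pics/s4.png",a[:,:,::-1])
E
```

```text
t 9.2333 pos [ 0.4854 -0.0816  0.0922] rpy [-179.75     -0.104    -8.8116] j7 [  28.7   29.7  -31.9  116.    23.4   40.4 -116.7] F [-0.1 -0.4 -1.4] gap 0.030100451208733777
shift [-0.0002  0.0087  0.0321] turn [-0.2502 -0.1036  0.1886]
```

View pics/s4.png

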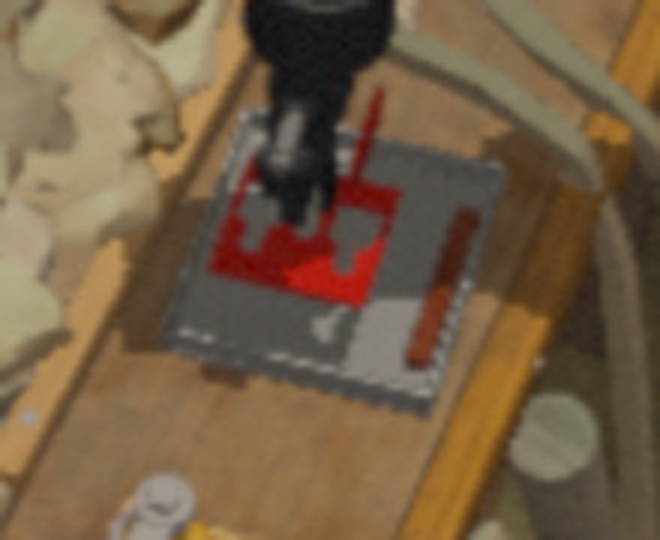

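The plate hangs level and aligned over the tray, at about (305,240), clear of the wax at (445,290). I'll lower it.

>>> apply_moves(commands=[[[0, 0.007, 0.007], [-0.2, 0, 0.2]], [[0, 0.001, 0.01], [0, 0, 0]], [[0, 0, 0.01], [0, 0, 0]], [[0, 0, 0.01], [0, 0, 0]], [[0, 0, 0.006], [0, 0, 0]], [[0, 0, 0], [0, 0, 0]]])

```text
time_s: 9.78
position: [0.4869, -0.0886, 0.0486]
orientation: [-179.9, -0.4, -8.9]
force: [-0.4, 0.1, -2.6]
finger_gap: 0.03
```

```bash
python3 to.py .484 -.090 .0363 -9
```

```text
t 9.7833 pos [ 0.4869 -0.0886  0.0486] rpy [-179.9155   -0.4497   -8.945 ] j7 [  26.6   33.3  -28.4  118.4   27.6   34.2 -119.8] F [-0.4  0.1 -2.6] gap 0.02999786294215929
shift [-0.0028  0.0019  0.0123] turn [-0.0847 -0.4497  0.0553]
```

>>> apply_moves(commands=[[[-0.002, 0.001, 0.003], [0, -0.4, 0]], [[0, 0, 0.003], [0, 0, 0]], [[0, 0, 0.003], [0, 0, 0]], [[0, 0, 0.002], [0, 0, 0]], [[0, 0, 0], [0, 0, 0]]])

```text
time_s: 10.2
position: [0.4852, -0.0894, 0.0369]
orientation: [-179.9, -0.1, -9.0]
force: [1.1, 0.0, -1.2]
finger_gap: 0.0297
```

```bash
python3 to.py .484 -.090 .0363 -9
```

```text
t 10.2 pos [ 0.4852 -0.0894  0.0369] rpy [-179.9115   -0.0705   -8.9697] j7 [  26.1   34.4  -27.5  118.8   28.4   33.1 -120.5] F [ 1.1  0.  -1.2] gap 0.0296636311812079
shift [-0.0011  0.0008  0.0006] turn [-0.0885 -0.0705  0.0303]
```

Lower in 1 mm steps until contact.

>>> apply_moves(commands=[[[0, 0, 0.001], [0, 0, 0]], [[0, 0, 0.001], [0, 0, 0]], [[0, 0, 0], [0, 0, 0]]])

```text
time_s: 10.45
position: [0.4855, -0.0895, 0.0367]
orientation: [-180.0, -0.2, -9.0]
force: [-0.2, 0.2, -1.5]
finger_gap: 0.0305
```

```bash
python3 to.py .484 -.090 .0363 -9
```

```text
t 10.45 pos [ 0.4855 -0.0895  0.0367] rpy [-179.9864   -0.1639   -8.9687] j7 [  26.    34.4  -27.4  118.9   28.6   33.  -120.7] F [-0.2  0.2 -1.5] gap 0.030493618274445983
shift [-0.0014  0.0007  0.0003] turn [-0.0136 -0.1639  0.0313]
```

>>> apply_moves(commands=[[[0, 0, 0.002], [0, 0, 0]], [[0, 0, 0.002], [0, 0, 0]], [[0, 0, 0.002], [0, 0, 0]]])

```text
time_s: 10.7
position: [0.4858, -0.0897, 0.0361]
orientation: [179.8, -0.4, -9.0]
force: [-7.8, -0.1, 29.0]
finger_gap: 0.0298
```

Contact: the plate is on the floor with 29 N of press. I'll ease off slightly and open the fingers.

>>> apply_moves(commands=[[[0, 0, -0.0005], [0, 0, 0]], [[0, 0, 0], [0, 0, 0]]])

```text
time_s: 10.87
position: [0.4863, -0.0896, 0.038]
orientation: [179.7, -0.6, -9.0]
force: [-0.1, 0.7, -2.2]
finger_gap: 0.03
```

>>> apply_moves(commands=[[[0, 0, 0], [0, 0, 0]], [[0, 0, 0], [0, 0, 0]], [[0, 0, 0], [0, 0, 0]], [[0, 0, 0], [0, 0, 0]], [[0, 0, 0], [0, 0, 0]]], fingers=0.06)

```text
time_s: 11.28
position: [0.487, -0.0897, 0.0376]
orientation: [179.8, -0.6, -9.0]
force: [0.2, -0.1, 0.2]
finger_gap: 0.06
```

```bash
python3 to.py .485 -.090 .15 -9
```

```text
t 11.2833 pos [ 0.487  -0.0897  0.0376] rpy [179.7708  -0.5947  -8.9743] j7 [  25.6   34.2  -27.   119.    28.9   32.6 -121.1] F [ 0.2 -0.1  0.2] gap 0.05997978708924581
shift [-0.0008  0.0011 -0.1124] turn [ 0.2291 -0.5947  0.0245]
```

Released. I'll rise straight up, then check that the plate stayed put.

>>> apply_moves(commands=[[[0, 0, -0.01], [0, 0, 0]], [[0, 0, -0.025], [0, 0, 0]], [[0, 0, -0.03], [0, 0, 0]], [[0, 0, -0.03], [0, 0, 0]], [[0, 0, -0.03], [0, 0, 0]], [[0, 0, -0.03], [0, 0, 0]], [[0, 0, -0.02], [0, 0, 0]], [[0, 0, 0], [0, 0, 0]]])

```text
time_s: 11.95
position: [0.4833, -0.0865, 0.2229]
orientation: [180.0, -0.2, -8.7]
force: [0.2, 0.6, -1.1]
finger_gap: 0.0603
```

```bash
python3 to.py .5455 .1728 .2 77.2;  python3 - <<'E'
from h import *
p,d=eyes.snapshot("scene"); a=cv2.resize(p[180:300,260:390],None,fx=4.6,fy=4.6,interpolation=cv2.INTER_CUBIC)
cv2.imwrite("pics/s5.png",a[:,:,::-1])
P=cloud("scene",d); hsv=cv2.cvtColor(p,cv2.COLOR_RGB2HSV)
k=spotter.outline_of("scene","lock_plate")
print(k[0]["score"],k[0]["extent"]); q=P[k[0]["pixels"]]; print(q.mean(0),np.percentile(q[:,2],[5,50,95])); q=q[q[:,2]<.02]; print(cv2.minAreaRect((q[:,:2]*1000).astype(np.float32)), np.linalg.lstsq(np.c_[q[:,:2],np.ones(len(q))],q[:,2],rcond=None)[0])
E
```

```text
t 11.95 pos [ 0.4833 -0.0865  0.2229] rpy [179.9573  -0.2052  -8.7431] j7 [  34.7   20.1  -37.7  106.3   14.4   58.2 -107.7] F [ 0.2  0.6 -1.1] gap 0.06026224546992117
shift [ 0.022  -0.2657  0.0228] turn [  0.1883  -0.1332 -85.9431]
0.68 [315.0, 199.2, 31.3, 41.9]
[ 0.48312693 -0.07775515  0.03185938] [0.00125563 0.00884395 0.0638647 ]
((480.9428405761719, -114.13481903076172), (142.85821533203125, 83.45545959472656), 79.16452026367188) [-0.00768015 -0.00876295  0.00951439]
```

View pics/s5.png

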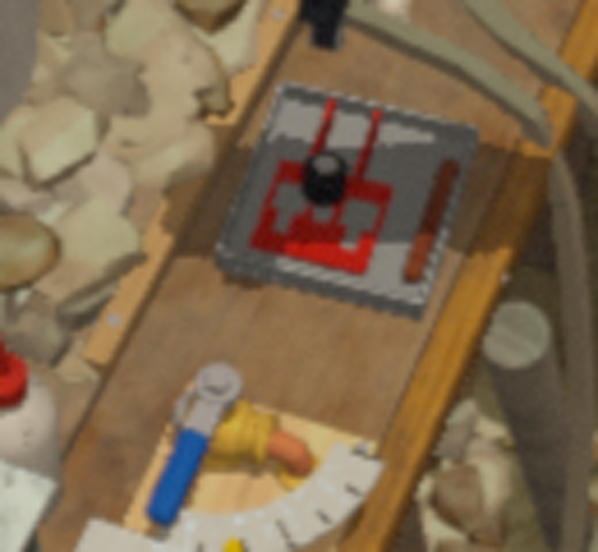

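The plate lies flat in the tray at about (320,215) in the crop, with a fitted slope under 0.01 rad and clear of the wax at (432,220). The lever is still closed. I'll turn the jaws crosswise and go above the sleeve.

>>> apply_moves(commands=[[[0.002, -0.0205, 0], [0, 0, -6.5]], [[0.004, -0.02, 0], [0, 0, -6.5]], [[0.0065, -0.0195, 0], [0, 0, -6.5]], [[0.0085, -0.0187, 0], [0, 0, -6.5]], [[0.0107, -0.0175, 0], [0, 0, -6.5]], [[0.0125, -0.0163, 0], [0, 0, -6.5]], [[0.0144, -0.0147, 0], [0, 0, -6.5]], [[0.016, -0.0128, 0], [0, 0, -6.5]]], fingers=0.042)

```text
time_s: 12.72
position: [0.5143, 0.0716, 0.2094]
orientation: [-179.4, 1.0, 44.9]
force: [-0.3, -0.4, 0.4]
finger_gap: 0.0423
```

```bash
python3 to.py .5455 .1728 .2 77.2
```

```text
t 12.7167 pos [0.5143 0.0716 0.2094] rpy [-179.4161    0.9658   44.8781] j7 [ 23.4  27.6 -51.4 102.4  23.8  62.8 -81.5] F [-0.3 -0.4  0.4] gap 0.04232667614465402
shift [ 0.0936 -0.0496  0.0083] turn [ -0.8407   0.7753 -32.3258]
```

>>> apply_moves(commands=[[[0.0187, -0.0099, 0], [-0.4, 0.4, -6.2]], [[0.0196, -0.0079, 0], [-0.4, 0.4, -6.2]], [[0.0204, -0.0055, 0], [0, 0, -6.2]], [[0.018, -0.0033, 0], [0, 0, -6.2]], [[0.012, -0.0011, 0], [0, 0, -4]], [[0.005, 0, 0], [0, 0, 0]], [[0, 0, 0], [0, 0, 0]], [[0, 0, 0], [0, 0, 0]]])

```text
time_s: 13.38
position: [0.5359, 0.174, 0.197]
orientation: [-178.9, 0.4, 75.8]
force: [-0.2, 0.0, 0.0]
finger_gap: 0.0418
```

```bash
python3 to.py .5455 .1728 .12 77.2
```

```text
t 13.3833 pos [0.5359 0.174  0.197 ] rpy [-178.9499    0.3847   75.8477] j7 [ 14.5  34.7 -57.7  97.1  30.9  67.  -65.8] F [-0.2  0.   0. ] gap 0.04176841269718182
shift [0.0017 0.011  0.0768] turn [-1.0546  0.3723 -1.3558]
```

>>> apply_moves(commands=[[[0.001, 0.008, 0.01], [-0.5, 0.3, -1]], [[0, 0.003, 0.018], [-0.5, 0, 0]], [[0, 0, 0.018], [0, 0, 0]], [[0, 0, 0.018], [0, 0, 0]], [[0, 0, 0.01], [0, 0, 0]], [[0, 0, 0], [0, 0, 0]]])

```text
time_s: 13.88
position: [0.5489, 0.1641, 0.1164]
orientation: [179.8, 0.3, 76.2]
force: [-0.7, -0.5, 0.6]
finger_gap: 0.0419
```

```bash
python3 to.py .5455 .1728 .073 77.2
```

```text
t 13.8833 pos [0.5489 0.1641 0.1164] rpy [179.8099   0.2875  76.2155] j7 [ 12.8  39.5 -53.6 102.5  37.7  57.8 -69.7] F [-0.7 -0.5  0.6] gap 0.04192016003617964
shift [ 0.0078 -0.0055  0.0434] turn [ 0.1877  0.2891 -0.984 ]
```

>>> apply_moves(commands=[[[0.007, -0.005, 0.002], [0.2, 0.3, -1]], [[0.001, -0.001, 0.002], [0, 0, 0]], [[0, 0, 0], [0, 0, 0]]])

```text
time_s: 14.13
position: [0.5452, 0.1726, 0.1122]
orientation: [-180.0, -0.0, 77.2]
force: [-0.6, 0.1, 0.2]
finger_gap: 0.0419
```

```bash
python3 to.py .5455 .1728 .073 77.2
```

```text
t 14.1333 pos [0.5452 0.1726 0.1122] rpy [-179.981    -0.0121   77.1706] j7 [ 12.2  39.9 -53.8 102.9  37.9  57.3 -69.8] F [-0.6  0.1  0.2] gap 0.04186656298283675
shift [0.0003 0.0002 0.0392] turn [-0.019  -0.0121 -0.0294]
```

>>> apply_moves(commands=[[[0, 0, 0.01], [0, 0, 0]], [[0, 0, 0.01], [0, 0, 0]], [[0, 0, 0.01], [0, 0, 0]], [[0, 0, 0.007], [0, 0, 0]], [[0, 0, 0], [0, 0, 0]]])

```text
time_s: 14.55
position: [0.5464, 0.1736, 0.0735]
orientation: [179.8, -0.1, 77.2]
force: [-1.0, -1.2, -0.9]
finger_gap: 0.0425
```

```bash
python3 to.py .5455 .1728 .073 77.2
```

```text
t 14.55 pos [0.5464 0.1736 0.0735] rpy [179.8077  -0.1281  77.1872] j7 [ 10.7  42.4 -51.4 105.1  41.3  53.1 -72.6] F [-1.  -1.2 -0.9] gap 0.042481509581143856
shift [-0.0009 -0.0007  0.0005] turn [ 0.1923 -0.128  -0.013 ]
```

>>> apply_moves(commands=[[[-0.001, -0.001, 0], [0.2, 0, 0]], [[0, 0, 0], [0, 0, 0]], [[0, 0, 0], [0, 0, 0]], [[0, 0, 0], [0, 0, 0]]], fingers=0.022)

```text
time_s: 14.88
position: [0.5448, 0.1728, 0.0729]
orientation: [-179.9, -0.1, 77.2]
force: [-0.9, 0.4, 0.3]
finger_gap: 0.0218
```

>>> apply_moves(commands=[[[0, -0.0034, 0], [0, 0, -3]], [[0, -0.0034, 0], [0, 0, -3]], [[0, -0.0034, 0], [0, 0, -3]], [[0, -0.0034, 0], [0, 0, -3]], [[0, 0, 0], [0, 0, 0]]])

```text
time_s: 15.3
position: [0.5376, 0.1731, 0.0743]
orientation: [179.4, -0.2, 89.4]
force: [-3.7, 0.7, -2.2]
finger_gap: 0.022
```

```bash
cat > arc.py <<'E'
from h import *
o=monitor.get_obs(); p=o["position"]; th=-.2231;c,s=np.cos(th),np.sin(th)
a=(p[:2]-[.5311,.1094])@np.array([[c,-s],[s,c]])
print("r",np.hypot(*a).round(4),"ang",np.degrees(np.arctan2(-a[0],a[1])).round(2),"yawang",round(o["orientation"][2]+12.78-90,2),"z",p[2].round(4),"F",o["force"].round(1),"gap",o["finger_gap"].round(4),"j",o["joints"].round(0),"t",o["time_s"])
E
python3 arc.py
```

```text
Traceback (most recent call last):
  File "arc.py", line 4, in <module>
    print("r",np.hypot(*a).round(4),"ang",np.degrees(np.arctan2(-a[0],a[1])).round(2),"yawang",round(o["orientation"][2]+12.78-90,2),"z",p[2].round(4),"F",o["force"].round(1),"gap",o["finger_gap"].round(4),"j",o["joints"].round(0),"t",o["time_s"])
                                                                                                                                                                                     ^^^^^^^^^^^^^^^^^^^^^
AttributeError: 'float' object has no attribute 'round'
```

>>> apply_moves(commands=[[[0, -0.004, 0], [0, 0, 0]], [[0, -0.004, 0], [0, 0, 0]], [[0, -0.004, 0], [0, 0, -2]], [[0, 0, 0], [0, 0, 0]]])

```text
time_s: 15.63
position: [0.5299, 0.1742, 0.0755]
orientation: [179.0, -0.4, 91.0]
force: [-0.2, -0.3, 0.2]
finger_gap: 0.0217
```

```bash
sed -i 's/o\["finger_gap"\].round(4)/round(o["finger_gap"],4)/' arc.py; python3 arc.py
```

```text
r 0.0648 ang 13.85 yawang 13.75 z 0.0755 F [-0.2 -0.3  0.2] gap 0.0217 j [ 13.  42. -55. 108.  44.  53. -63.] t 15.6333
```

>>> apply_moves(commands=[[[0, -0.0045, 0.001], [0.5, 0, -3]], [[0, -0.0045, 0.001], [0.5, 0, -3]], [[0, -0.002, 0], [0, 0, -2]], [[0, 0, 0], [0, 0, 0]]])

```text
time_s: 15.97
position: [0.524, 0.1736, 0.0763]
orientation: [179.4, -0.3, 98.6]
force: [-0.0, -0.6, 0.3]
finger_gap: 0.0221
```

```bash
python3 arc.py; python3 to.py .5 .15 .2 90 | tail -1;python3 - <<'E'
from h import *
p,d=eyes.snapshot("scene"); a=cv2.resize(p[250:350,250:350],None,fx=6,fy=6,interpolation=cv2.INTER_CUBIC)
cv2.imwrite("pics/s6.png",a[:,:,::-1])
E
```

```text
r 0.0646 ang 19.09 yawang 21.4 z 0.0763 F [-0.  -0.6  0.3] gap 0.0221 j [ 14.  43. -57. 109.  45.  54. -57.] t 15.9667
shift [-0.0192 -0.0259 -0.1241] turn [ 0.6082 -0.323   8.623 ]
```

View pics/s6.png

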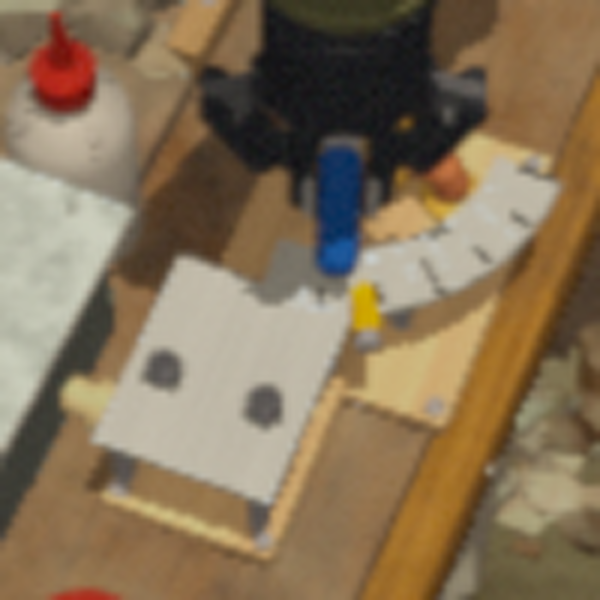

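The lever at about (338,215) is held between the fingers, a few degrees short of the mark at (366,315). I'll make careful further steps.

>>> apply_moves(commands=[[[0, -0.004, 0.001], [0.3, 0, -2]], [[0, -0.004, 0], [0, 0, -1.5]], [[0, 0, 0], [0, 0, 0]]])

```text
time_s: 16.27
position: [0.5189, 0.1732, 0.0767]
orientation: [179.4, -0.3, 101.6]
force: [-1.8, 0.9, 0.2]
finger_gap: 0.0222
```

```bash
python3 arc.py
cat > lev.py <<'E'
from h import *
th=-.2231;c,s=np.cos(th),np.sin(th); R=np.array([[c,-s],[s,c]]); O=np.array([.5311,.1094])
for cam in ("scene","top"):
    p,d=eyes.snapshot(cam); hsv=cv2.cvtColor(p,cv2.COLOR_RGB2HSV)
    P=cloud(cam,d); a=(P[...,:2]-O)@R; rr=np.hypot(a[...,0],a[...,1])
    b=(hsv[...,0]>100)&(hsv[...,0]<125)&(hsv[...,1]>110)&(rr<.12)&(P[...,2]>.06)
    print(cam,"blue",b.sum())
    if b.sum()<40: continue
    uv=np.argwhere(b)[:,::-1]; t=(atz(cam,uv,.089)[:,:2]-O)@R
    v,_,_ ,_=0,0,0,0
    L=cv2.fitLine(t.astype(np.float32),cv2.DIST_L2,0,1e-5,1e-5).ravel(); L=L*np.sign(L[1])
    m=t.mean(0); print(cam,len(t),"dir",np.degrees(np.arctan2(-L[0],L[1])),"mean ang",np.degrees(np.arctan2(-m[0],m[1])),m)
E
python3 lev.py
```

```text
r 0.065 ang 23.64 yawang 24.42 z 0.0767 F [-1.8  0.9  0.2] gap 0.0222 j [ 14.  43. -58. 109.  46.  54. -55.] t 16.2667
scene blue 127
scene 127 dir 24.468105 mean ang 22.244747492315312 [-0.02972204  0.07266935]
top blue 0
```

>>> apply_moves(commands=[[[0, -0.0035, 0], [0.3, 0, -1.8]], [[0, 0, 0], [0, 0, 0]], [[0, 0, 0], [0, 0, 0]]])

```text
time_s: 16.62
position: [0.5157, 0.1727, 0.0767]
orientation: [179.7, -0.3, 103.3]
force: [0.9, -0.3, 0.2]
finger_gap: 0.022
```

```bash
python3 arc.py; python3 lev.py
```

```text
r 0.0652 ang 26.47 yawang 26.12 z 0.0767 F [ 0.9 -0.3  0.2] gap 0.022 j [ 14.  43. -59. 109.  46.  54. -53.] t 16.6167
scene blue 121
scene 121 dir 25.694124 mean ang 24.301600333950695 [-0.03233914  0.07161792]
top blue 0
```

At about 26.3°. I'll open symmetrically and rise straight up.

>>> apply_moves(commands=[[[0, 0, 0], [0, 0, 0]], [[0, 0, 0], [0, 0, 0]], [[0, 0, 0], [0, 0, 0]]], fingers=0.042)

```text
time_s: 16.97
position: [0.5144, 0.1726, 0.0764]
orientation: [179.8, -0.3, 103.3]
force: [0.2, 0.3, -0.0]
finger_gap: 0.0418
```

>>> apply_moves(commands=[[[0, 0, -0.01], [0, 0, 0]], [[0, 0, -0.015], [0, 0, 0]], [[0, 0, -0.02], [0, 0, 0]], [[0, 0, -0.03], [0, 0, 0]], [[0, 0, -0.03], [0, 0, 0]], [[0, 0, -0.03], [0, 0, 0]], [[0, 0, -0.03], [0, 0, 0]], [[0, 0, -0.03], [0, 0, 0]]])

```text
time_s: 17.63
position: [0.5086, 0.1704, 0.2774]
orientation: [-179.3, -0.3, 103.6]
force: [1.2, -0.4, 0.3]
finger_gap: 0.0421
```

>>> apply_moves(commands=[[[-0.036, 0, -0.015], [0, 0, 0]], [[-0.036, 0, -0.015], [0, 0, 0]], [[-0.036, 0, -0.01], [0, 0, 0]], [[-0.036, 0, 0], [0, 0, 0]], [[-0.036, 0, 0], [0, 0, 0]], [[-0.03, 0, 0], [0, 0, 0]], [[-0.02, 0, 0], [0, 0, 0]], [[0, 0, 0], [0, 0, 0]]])

```text
time_s: 18.3
position: [0.5645, -0.0549, 0.3333]
orientation: [179.8, -0.4, 104.4]
force: [0.3, -1.2, 0.2]
finger_gap: 0.0421
```

```bash
python3 arc.py; python3 lev.py
python3 - <<'E'
from h import *
p,d=eyes.snapshot("top"); a=cv2.resize(p[185:300,195:345],None,fx=5,fy=5,interpolation=cv2.INTER_CUBIC)
cv2.imwrite("pics/s7.png",a[:,:,::-1])
E
```

```text
r 0.1676 ang -155.73 yawang 27.18 z 0.3333 F [ 0.3 -1.2  0.2] gap 0.0421 j [ 44.  33. -73.  84.  31.  86. -14.] t 18.3
scene blue 117
scene 117 dir 25.570402 mean ang 24.378404613490815 [-0.03237176  0.0714347 ]
top blue 175
top 175 dir 26.812738 mean ang 26.458659761597975 [-0.03167695  0.0636491 ]
```

View pics/s7.png

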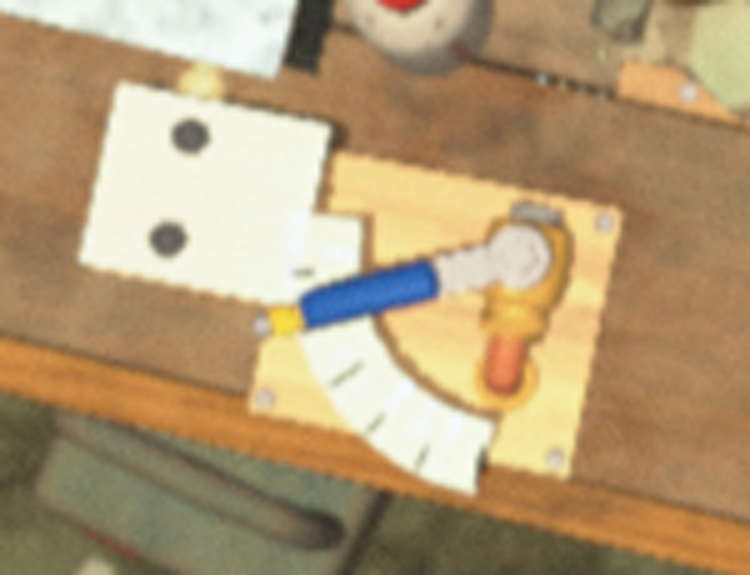

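The lever's centre line points straight at the yellow mark (285,320): lever about 26.5° to 26.8°, mark about 26.5°. The bottle is unmoved, and the robot is clear at z 0.33. I'll hand in.

>>> apply_moves(commands=[[[0, 0, 0], [0, 0, 0]], [[0, 0, 0], [0, 0, 0]], [[0, 0, 0], [0, 0, 0]]])

```text
time_s: 18.7
position: [0.5621, -0.0439, 0.3352]
orientation: [179.7, -0.6, 105.3]
force: [0.6, -0.3, 0.4]
finger_gap: 0.0419
```

```bash
python3 -c "
from rig import ctrl; print(ctrl.finish_job())"
```

```text
the job is handed in; nothing more can be done
None
```

The coolant valve is unlocked and the job is handed in at 18.7 s; `finish_job` gave no verdict.

**Lock plate:** I slid it outward about 25 mm. A picture showed the visible stud head centred in its wide end, and I lifted it off with only about 1.5 N on the wrist. It was pressed onto the tray floor with 29 N, then let go. It lies flat there, with a fitted slope under 0.01 rad, clear of the wax stick.

**Lever:** I swung it with the fingers on both sides of the sleeve. After release the top camera puts it at 26.5° to 26.8°, against 26.5° for the yellow mark.

**Where the checks disagreed:** The scene camera reads the lever at 24.4° to 25.6° and the mark at 25.3°. It also gives positions about 5 mm off along y, so I used the top camera for the final values; both agree to within about 1°.

**Bottles and pot:** The squeeze bottle looks unmoved in the last top crop. I did not measure the green-capped bottle or the red-lidded pot again at the end, but no move showed an unexpected force.

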